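# Feed the tea-light tray along the rail under the plate warmer

### The arm

A 6-joint arm with a two-finger parallel gripper is mounted at the origin on a cart in front of the work surface, level with it; the furniture and walls round the work are solid. World frame = base frame: x ahead of the robot, y to its left, z up, the work surface at z = 0. Lengths are in m, angles in rad, forces in N, time in s.
With the tool pointing down it reaches from about 0.25 to 0.775 m from the base axis. Payload 4 kg.
Tool frame: the origin (TCP) lies between the finger pads; the fingertips stand 14 mm ahead of it and the grasp point (between the pads) lies 5 mm behind it (tip_reach is the distance from the TCP to the fingertips, in m); z points along the fingers, y is the line along which they close (so a half turn about z gives the same grasp; the last joint's range is limited). The gripper opens to 94 mm and grips with 3 to 60 N. Pads are 16 mm wide; open, the fingers measure 119 mm over their backs; the gripper's body (75 mm by 177 mm) begins 78 mm behind the grasp point.
Start: joints at [-1.416, 0.087, 1.371, -0, 1.684, -0.103], TCP at [0.14, -0.532, 0.22] pointing down, gripper open.
Joint ranges: [-3.1, 3.1], [-0.76, 2.03], [0.27, 2.55], [-1.08, 4.22], [0.17, 2.65], [-2.57, 2.57]. Speed limits (rad/s): [2.79, 2.79, 3.14, 3.14, 3.14, 3.14].

### API

Orientations are given as [roll, pitch, yaw] about the fixed x, y, z axes, in that order (R = Rz(yaw) Ry(pitch) Rx(roll)).
In Python, from bench import * gives the robot as it stands. The module is installed in compiled form; this text tells all that it offers.
- The arm moves only by the tool servo_tool, never from a script. Its argument "targets" is a list of rows, each a list of 4 numbers: the shift along the tool's x, y, z in cm, then the turn about the tool's z in degrees. A call has 1 to 8 rows; each row is the pose to reach, as a shift and turn from the pose commanded when the call began, along the tool's axes at that moment; what a row does not reach only later rows make up. A row lasts 1/8 s, in which the tool goes at most 62.5 mm and 10.7 degrees, less where a joint would pass 70% of its speed; a pose out of reach is approached as far as the arm can. A call with a gripper value outside its range is refused whole. "claw" is the closure in counts, from 0 (fully open) to 255 (shut), set as the call begins (left out, the last holds). The fingers move at their own pace and stop on an object; the grip force is fixed at half the most. Time passes only in rows, so rows that repeat a pose let the fingers close. It gives the time, the measured TCP pose, the force, the opening and the grip force at its end, in the units of the state.
- get_obs(): the state, without advancing time (a new reading comes with each control period).
- snapshot(name): name is "side" or "top"; returns the picture (400x640x3 uint8, blue, green, red); there is no depth.
- camera_model(name): a dict with "camera_matrix" (3x3 intrinsics, pixels), "camera_from_world" (4x4, takes a point from world to camera coordinates). Camera axes: x right, y up, looking along -z (the intrinsics and any distortion apply to the point x, -y, -z); pixel columns grow to the right and rows downward; lengths in m; the calibration is good to about 2 mm. A picture is of the moment at which its call begins. camera_model takes no time and is no camera call.
- close_job(): hands the job in; it is judged then, once.
The state is a dict: "time": time; "joint_positions": joint angles; "qvel": joint speeds; "joint_torque": joint torques, N m; "tool_pos": TCP position; "ee_rot": TCP orientation; "wrist_force": force on the tool from outside, world axes, zero at the start; "wrist_torque": the same for the moment, N m; "width": finger opening in m; "finger_force": force on a finger pad.
Only numpy, scipy, OpenCV 4.12 (cv2) and the standard library are available. Lean on these libraries where they do the work, as an engineer would, in place of code of your own. Each camera call takes 0.05 s, during which the arm holds its last target. There are 200 camera calls.

### The job

Take the notched wooden push stick from the cork trivet and, with the stick alone, press the tea-light tray flat against the warmer's guide rail while it is still out on the open ledge, then feed it along the rail, flat against it all the way, under the hot plate until it meets the end stop and the roller catch holds it. Then lay the stick back across the cork trivet. Never touch the tray with the gripper, keep the candle in its clips, and leave the cup on the warmer and everything else where it stands.

Things in the scene. Friction and masses are not known exactly. Their poses are not given: they have to be found in the camera images.
- warmer: Tea-light plate warmer, fixed. Origin on the worktop; x across the feed (+x: side of the guide rail, away from the robot), y along the feed (+y: the way the tray goes in), z up. Dark base plate x -85..65, y -190..190 mm, top at z 6 mm. The part y < 0 is the open loading ledge, with a rail on its +x side and no wall on the -x side; over y 0..190 stands the steel hot plate.
- rail_face (a point): Point on the guide rail's inner face, at the base plate's top, in the middle of the ledge (warmer x 45, y -95 mm). The rail is straight, along the warmer's y, runs the warmer's whole length and is 15 mm high above the base plate. The tray lies flat on it when the tray's origin is 45 mm from the face.
- hotplate (a point): Centre of the hot plate's top, 82 mm above the worktop. The plate is 156 mm (x) by 190 mm (y), 8 mm thick, underside 74 mm above the worktop, on four 10 mm legs near its corners.
- channel_mouth (a point): On the base plate under the hot plate's front edge (warmer x 0, y 0), centre line of a tray that lies against the rail. From y 14 mm on, a low cheek (face at x -49 mm, 15 mm high) faces the rail: a channel 94 mm wide for the 90 mm tray, its mouth flared from y -6 mm.
- home (a point): Where the tray's origin is when the tray is fully home (warmer x 0, y 95 mm): its front face meets the fixed end stop (face at y 150 mm), its side lies on the rail, its rear face is at y 40 mm, that is 40 mm inside the hot plate's front edge.
- roller (a point): Tip of the roller catch at rest: a white sprung roller, 14 mm diameter, upright axis, in the cheek 45.5 mm inside the hot plate's front edge. The tray's side pushes it back 5 mm as it passes (needs about 3 to 6 N of feed in all); then it drops behind the tray's bevelled rear corner and holds it home.
- tea_tray: Loose flat aluminium tray, 90 (x) x 110 (y) x 22 mm high, 0.2 to 0.45 kg; upright corners bevelled 12 mm, so the flat of the rear (-y) face is 66 mm wide, of each side 86 mm long. Origin: centre of its underside. Its y axis points roughly along the warmer's +y. Starts on the ledge, its side 10 to 22 mm off the rail and up to 7 degrees askew; a candle stands in clips at its centre.
- tea_light: Loose tea-light candle, 38 mm diameter, 15 mm high, standing on the tray's 3 mm floor between four 8 mm high clips at the tray's centre; origin at the centre of its underside. It must stay there upright.
- push_stick_mid (a point): Centre of the loose wooden push stick, the place to grip it (across its width). Stick: 270 mm long along its own x, 22 mm wide (y), 18 mm thick (z), 80 g. The forked nose (two 7 mm prongs, 8 mm gap, square ends) is 135 mm from this point at +x, the round handle end 135 mm at -x. Starts lying flat across the trivet, nose away from the robot.
- trivet: Round cork trivet, 130 mm diameter, 10 mm thick, fixed on the worktop at the robot's right; origin at the centre of its underside. The stick starts and ends lying across it.
- cup: Small cup with a handle, 62 x 92 mm, 51 mm high, standing loose on the middle of the hot plate; origin at the centre of its underside. Leave it there.
- timer: A bystander; must stay where it is. Red and cream kitchen timer, 63 mm wide, 44 mm high, left front.
- teaspoon: A bystander; must stay where it is. Steel teaspoon, 130 mm long, lying at the left front edge.
- glass: A bystander; must stay where it is. Small glass, 49 mm wide, 62 mm high, behind or left behind the warmer.
- spread_tub: A bystander; must stay where it is. Flat tub, 63 x 105 x 26 mm, behind or left behind the warmer.
- food_tin: A bystander; must stay where it is. Food tin, 57 mm wide, 72 mm high, left behind or left behind the warmer.
- packet: A bystander; must stay where it is. Green packet, 57 x 150 x 12 mm, lying behind the ledge.

How it is judged:
On the way, in this order (a step that is already met when the one before it is completed fails the run):
1. the tray is flat against the guide rail (within 4 mm and 3 degrees) while it is still out on the ledge (x of tea_tray in the frame of warmer above -0.004 m and angle between the y axis of tea_tray and the y axis of warmer, either way round below 0.05 rad and y of tea_tray in the frame of warmer below -0.045 m), for 0.2 s.
2. the tray is fully home under the hot plate, against the end stop and the rail (y of tea_tray in the frame of warmer above 0.091 m and x of tea_tray in the frame of warmer above -0.003 m and angle between the y axis of tea_tray and the y axis of warmer, either way round below 0.035 rad), for 0.2 s.
At the end, for the whole second after the job is handed in: The tray is home: origin within 4 mm of the fully home place along the feed, within 3 mm of the rail, within 2 degrees of it, and at rest; the candle stands upright in its clips; the stick lies flat and at rest across the trivet, its centre within 50 mm of the trivet's centre (all of step 2 and height (world z) of tea_tray below 0.01 m and linear speed of each of tea_tray, push_stick below 0.01 m/s and horizontal distance between tea_light and tea_tray below 0.008 m and angle between tea_light's own z axis and vertical below 0.15 rad and horizontal distance between push_stick_mid and trivet below 0.05 m and height (world z) of push_stick_mid below 0.028 m and angle between push_stick_mid's own x axis and vertical above 1.5 rad); the robot touches nothing.
It fails at once if the gripper or arm touches the tray (contact force between any of the fingers, the arm and tea_tray above 0.5 N).
It fails at once if the tray leaves the rail (over 6 mm, or over 3.4 degrees) while it is being fed in (y of tea_tray in the frame of warmer above -0.045 m and (x of tea_tray in the frame of warmer below -0.006 m or angle between the y axis of tea_tray and the y axis of warmer, either way round above 0.06 rad)).
It fails at once if the candle leaves its clips or tips (horizontal distance between tea_light and tea_tray above 0.012 m or angle between tea_light's own z axis and vertical above 0.3 rad).
It fails at once if the cup is shifted or tipped (distance of cup from where it was at the start of the episode above 0.02 m or angle between cup's own z axis and vertical above 0.3 rad).
It fails at once if a bystander is moved over 30 mm (distance of any of timer, teaspoon, glass, spread_tub, food_tin, packet from where it was at the start of the episode above 0.03 m).
It also fails if it takes over 58 s, if anything falls off the work surface, if the arm or the gripper's body presses on something with over 40 N, if the wrist force passes 120 N, or if a joint passes its speed limit or range.

## Working session

There is one attempt and no reset: what is moved stays moved. The work goes in short steps, Python scripts to look and compute and a tool call to move; the robot and the scene stay as the last step left them, time stands still between calls to the robot, and variables do not carry over. Pictures are saved under pics/ and viewed, at most 10 in all, crops included, and the job is handed in when it is done.

Besides the shell and the picture viewer there is one more tool, called after ">>>" as name([rows], argument=value, ...), one row to a line, values as JSON. servo_tool: Moves the arm, as the interface text tells. Its arguments: {"type":"object","properties":{"targets":{"type":"array"},"claw":{"type":"number"}},"required":["targets"]}

```bash
mkdir -p pics
python3 - <<'E'
from bench import *
import cv2,json
o=get_obs(); print({k:(v if not hasattr(v,'round') else v.round(3)) if not isinstance(v,list) else [round(x,3) for x in v] for k,v in o.items()})
for n in("side","top"):
    cv2.imwrite(f"pics/{n}0.png",snapshot(n)); c=camera_model(n); print(n,c)
E
```

```text
{'time': 0.0, 'joint_positions': array([-1.416,  0.088,  1.372, -0.   ,  1.684, -0.103]), 'qvel': array([ 0.   , -0.001,  0.   ,  0.002,  0.001,  0.   ]), 'joint_torque': array([-0.0000e+00, -3.4017e+01, -3.0243e+01,  7.2000e-02,  3.3000e-02,
       -0.0000e+00]), 'tool_pos': array([ 0.14 , -0.531,  0.218]), 'ee_rot': array([-3.139, -0.   ,  0.258]), 'wrist_force': array([-1.038,  0.53 , -0.271]), 'wrist_torque': array([ 0.007, -0.011,  0.039]), 'finger_force': 0.0, 'width': 0.09381832177444886}
side {'camera_matrix': array([[464.36672176,   0.        , 311.77816701],
       [  0.        , 464.36672176, 205.56631793],
       [  0.        ,   0.        ,   1.        ]]), 'camera_from_world': array([[ 0.94120815, -0.33719453,  0.02066553, -0.54232228],
       [ 0.1589434 ,  0.49597566,  0.85366571, -0.11881059],
       [-0.29810101, -0.80019247,  0.52041117, -1.36533247],
       [ 0.        ,  0.        ,  0.        ,  1.        ]])}
top {'camera_matrix': array([[514.83984676,   0.        , 324.31524232],
       [  0.        , 514.83984676, 202.39590586],
       [  0.        ,   0.        ,   1.        ]]), 'camera_from_world': array([[-0.01685145, -0.99963944,  0.02090494, -0.03323832],
       [ 0.98334127, -0.01278488,  0.18131874, -0.57621478],
       [-0.1809861 ,  0.02361218,  0.98320216, -1.22042172],
       [ 0.        ,  0.        ,  0.        ,  1.        ]])}
```

View pics/top0.png

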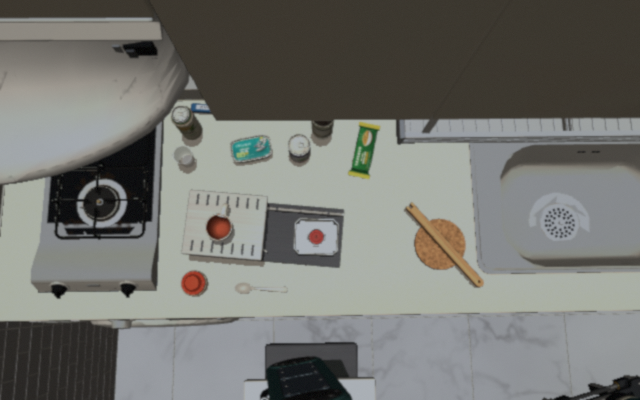

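View pics/side0.png

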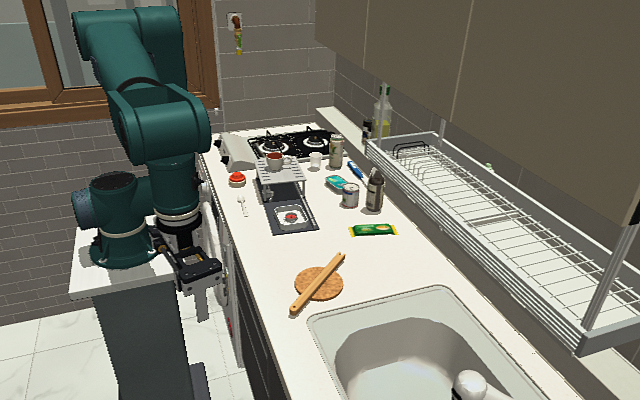

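```bash
cat > h.py <<'E'
from bench import *
import cv2,numpy as np
def ray(n,uv,z):
    c=camera_model(n);K=c["camera_matrix"];T=c["camera_from_world"];R=T[:3,:3];o=-R.T@T[:3,3]
    uv=np.atleast_2d(np.asarray(uv,float)); p=np.c_[uv,np.ones(len(uv))]@np.linalg.inv(K).T
    d=(p*[1,-1,-1])@R
    return o[:2]+d[:,:2]*((z-o[2])/d[:,2])[:,None]
def proj(n,P):
    c=camera_model(n);T=c["camera_from_world"];P=np.atleast_2d(P)@T[:3,:3].T+T[:3,3]
    q=(P*[1,-1,-1])@c["camera_matrix"].T; return q[:,:2]/q[:,2:]
def big(m):
    return max(cv2.findContours(m.astype(np.uint8),cv2.RETR_EXTERNAL,cv2.CHAIN_APPROX_NONE)[0],key=cv2.contourArea)
def box(m,off): # mask in a crop -> contour in full px
    return big(m)[:,0,:]+np.array(off)
def rect(xy):
    (c,s,a)=cv2.minAreaRect((xy*1000).astype(np.float32)); P=cv2.boxPoints((c,s,a))
    e=[P[1]-P[0],P[2]-P[1]]; l=max(e,key=np.linalg.norm); 
    return np.array(c)/1000,np.array(s).round(1),np.degrees(np.arctan2(l[1],l[0]))
E
python3 - <<'E'
from h import *
t=snapshot("top"); h=cv2.cvtColor(t,cv2.COLOR_BGR2HSV)
r=lambda im,u0,u1,v0,v1:im[v0:v1,u0:u1]
s=r(h,395,495,190,300); org=(s[...,0]>5)&(s[...,0]<28)&(s[...,1]>70)
th,_=cv2.threshold(s[...,2][org].reshape(-1,1),0,255,cv2.THRESH_OTSU)
print("hsv cork,wood",h[240,430],h[225,428],h[268,465],"otsu",th)
c=box(org&(s[...,2]>th),(395,190)); print("stick",rect(ray("top",c,.028)))
co=box(org,(395,190)); 
w=r(h,255,350,198,275); print("base",h[250,280],"tray",h[228,300])
bm=cv2.morphologyEx((w[...,2]<110).astype(np.uint8),cv2.MORPH_CLOSE,np.ones((9,9)))
print("base",rect(ray("top",box(bm,(255,198)),.006)))
tm=(r(h,285,347,212,262)[...,2]>140); ct=box(tm,(285,212)); print("tray",rect(ray("top",ct,.028)))
red=r(h,300,335,225,250); m=((red[...,0]<8)|(red[...,0]>172))&(red[...,1]>120); print("candle",rect(ray("top",box(m,(300,225)),.024)))
a=r(t,180,350,180,280); b=r(t,405,490,195,295)
cv2.imwrite("pics/z.png",cv2.resize(np.hstack([a,b]),None,fx=3,fy=3,interpolation=cv2.INTER_CUBIC))
E
```

```text
hsv cork,wood [ 14 130 145] [ 18 115 166] [ 19 110 169] otsu 129.0
stick (array([ 0.48385599, -0.35854666]), array([266.5,  63.5]), np.float32(39.900616))
base [135   7  76] tray [105  17 182]
base (array([0.50117285, 0.02117909]), array([211., 152.]), np.float32(84.31374))
tray (array([ 0.49182797, -0.01977248]), array([107.1,  80.5]), np.float32(87.14365))
candle (array([ 0.49464484, -0.02030034]), array([30.1, 30.1]), np.float32(44.2265))
```

View pics/z.png

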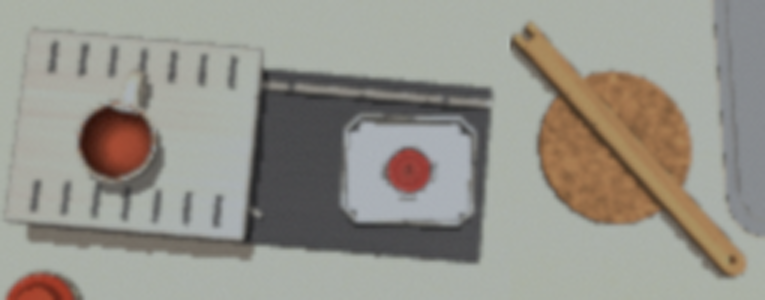

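Run:
```python
from h import *
t=snapshot("top"); h=cv2.cvtColor(t,cv2.COLOR_BGR2HSV)
s=h[190:300,395:495]; m=(s[...,0]>=16)&(s[...,0]<28)&(s[...,1]>70)&(s[...,2]>140)
m=cv2.morphologyEx(m.astype(np.uint8),cv2.MORPH_OPEN,np.ones((3,3)))
c=box(m,(395,190)); print("stick",rect(ray("top",c,.028)))
z=lambda p:np.array(p)/3+[180,180]-0.33
hp=ray("top",z([(33,27),(263,48),(245,242),(7,220)]),.082); print("hp",hp.round(4),hp.mean(0))
e=lambda a,b:np.degrees(np.arctan2(*(a-b)[::-1]))
print("yaw dirs",e(hp[0],hp[1]),e(hp[3],hp[2]),e(hp[1],hp[2]),e(hp[0],hp[3]))
rl=ray("top",z([(265,83),(490,97)]),.021); print("rail",rl,e(rl[0],rl[1]))
rl=ray("top",z([(491,90),(478,262)]),.006); print("base end",rl,e(rl[0],rl[1]))
th=np.radians(e(hp[0],hp[1])+e(hp[3],hp[2]))/2
tr=h[212:262,285:347]; g=(tr[...,2]>130); ct=box(g,(285,212)); 
for hh in(.006,.028): print("tray",rect(ray("top",ct,hh)))
for n,u in (("left",(343,170)),("right",(477,170))): print(n,ray("top",z(u),.028))
```

```text
stick (array([ 0.4667912 , -0.34440787]), array([255.3,  18.2]), np.float32(39.693317))
hp [[0.6082 0.2811]
 [0.5886 0.0963]
 [0.4332 0.1099]
 [0.4533 0.2967]] [0.52082325 0.19599852]
yaw dirs 83.95085191689249 83.85515618030422 -5.014499121790929 -5.782765990601305
rail [[ 0.57070894  0.09988746]
 [ 0.55622197 -0.089486  ]] 85.62542421787458
base end [[ 0.56473178 -0.09139046]
 [ 0.41896627 -0.07706573]] -5.61257187277468
tray (array([ 0.49439078, -0.01913505]), array([108.6,  84. ]), np.float32(89.21067))
tray (array([ 0.49186377, -0.01901044]), array([106.8,  82.6]), np.float32(89.21066))
left [[0.49533256 0.03447579]]
right [[ 0.49372908 -0.07680297]]
```

>>> servo_tool([
  [3,-0.8,0.5,-2],
  [8,-2.2,2,-6],
  [13.5,-3.6,4,-10],
  [19,-5.1,6,-14],
  [24.5,-6.6,7.5,-18],
  [30,-8.1,9,-22],
  [34.5,-9.3,9.8,-25],
  [36.4,-9.7,9.8,-25],
], claw=60)

```text
time: 1.2
tool_pos: [0.4687, -0.3432, 0.1201]
ee_rot: [-3.139, 0.0, 0.697]
wrist_force: [-0.9, 0.2, -0.2]
width: 0.0718
finger_force: 0.0
```

```bash
cat >> h.py <<'E'
def go(x,y,z,yaw): # print servo shift from measured pose to a world TCP pose
    o=get_obs(); p=np.array(o["tool_pos"]); a=o["ee_rot"][2]; d=np.array([x,y,z])-p
    s=[d[0]*np.cos(a)+d[1]*np.sin(a), d[0]*np.sin(a)-d[1]*np.cos(a), -d[2]]
    print("now",round(o["time"],2),p.round(4),np.degrees(a).round(2),"F",np.round(o["wrist_force"],1),"w",round(o["width"],4),"shift cm",np.round(np.array(s)*100,2),"turn",round(np.degrees(a)-yaw,2))
W0=np.array([.521,.102]); WY=84.4
def w2w(x,y):
    a=np.radians(WY); return W0+x*np.array([np.sin(a),-np.cos(a)])+y*np.array([np.cos(a),np.sin(a)])
E
python3 - <<'E'
from h import *
t=snapshot("top"); h=cv2.cvtColor(t,cv2.COLOR_BGR2HSV)
print(ray("top",[(408.7,206),(482,285.7)],.028), ray("top",[(408.7,206),(482,285.7)],.028).mean(0))
cv2.imwrite("pics/t1.png",np.vstack([cv2.resize(t[150:310,360:520],None,fx=3,fy=3)])); 
go(.467,-.344,.025,39.7)
E
```

```text
[[ 0.56822185 -0.25568692]
 [ 0.36639206 -0.42774287]] [ 0.46730695 -0.3417149 ]
now 1.25 [ 0.4701 -0.3431  0.1208] 39.92 F [ 1.2 -0.1 -0.4] w 0.0718 shift cm [-0.29 -0.13  9.58] turn 0.22
```

View pics/t1.png

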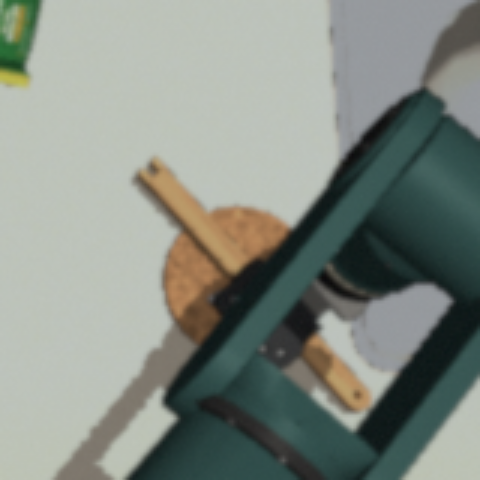

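>>> servo_tool([
  [-0.2,-0.1,2,0],
  [-0.2,-0.1,5,0],
  [-0.2,-0.1,7.5,0],
  [-0.2,-0.1,8.8,0],
  [-0.2,-0.1,9.4,0],
  [-0.2,-0.1,9.4,0],
])

```text
time: 2.0
tool_pos: [0.4653, -0.3464, 0.028]
ee_rot: [3.141, 0.0, 0.694]
wrist_force: [0.2, 1.3, 0.1]
width: 0.0721
finger_force: 0.0
```

>>> servo_tool([
  [0,0,0,0],
  [0,0,0,0],
  [0,0,0,0],
  [0,0,0,0],
  [0,0,0,0],
  [0,0,0,0],
], claw=255)

```text
time: 2.75
tool_pos: [0.4654, -0.3458, 0.0275]
ee_rot: [3.141, 0.0, 0.694]
wrist_force: [0.6, -0.3, 0.8]
width: 0.0218
finger_force: 30.0
```

>>> servo_tool([
  [0,0,-2,0],
  [0,0,-5,0],
  [1,-3,-7.5,-5],
  [3,-8,-8,-13],
  [5,-13,-8,-22],
  [7.5,-18,-8,-31],
  [9.5,-22,-8,-40],
  [9.9,-22.9,-8,-44.6],
])

```text
time: 3.75
tool_pos: [0.3939, -0.104, 0.1073]
ee_rot: [-3.141, -0.001, 1.479]
wrist_force: [0.3, -0.5, -1.3]
width: 0.0218
finger_force: 30.0
```

>>> servo_tool([
  [0,0,0,0],
  [0,0,0,0],
])

```text
time: 4.0
tool_pos: [0.3951, -0.1069, 0.1075]
ee_rot: [3.141, 0.0, 1.471]
wrist_force: [-0.7, 0.3, -0.6]
width: 0.0217
finger_force: 30.0
```

Run:
```python
from h import *
t=snapshot("top"); 
cv2.imwrite("pics/t2.png",np.hstack([cv2.resize(t[180:320,240:400],None,fx=4,fy=4)])) 
go(*w2w(-.105,-.22),.030,WY)
```

```text
now 4.05 [ 0.3951 -0.107   0.1074] 84.27 F [-0.3  0.4 -0.8] w 0.0215 shift cm [ 0.03 -0.01  7.74] turn -0.13
```

View pics/t2.png

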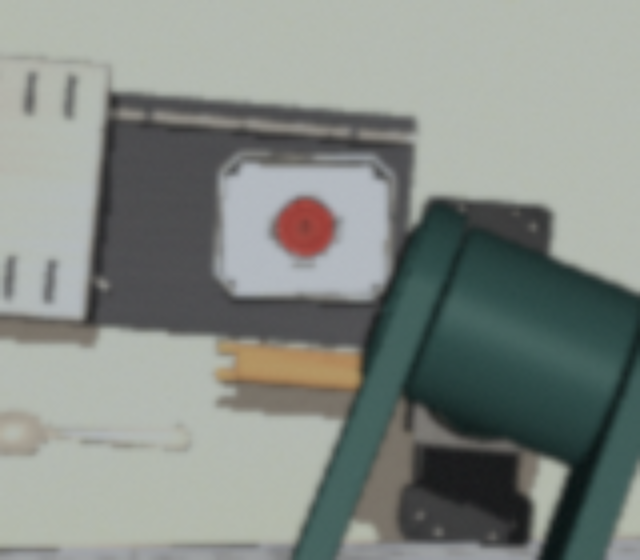

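>>> servo_tool([
  [0,0,2,0],
  [0,0,5,0],
  [0,0,7.2,0],
  [0,0,7.9,0],
  [0,0,7.9,0],
])

```text
time: 4.68
tool_pos: [0.3949, -0.1068, 0.0284]
ee_rot: [-3.141, -0.0, 1.471]
wrist_force: [0.1, -0.0, -0.6]
width: 0.0217
finger_force: 30.0
```

>>> servo_tool([
  [0,0.5,0,-0.1],
  [0,1.2,0,-0.1],
  [0,1.8,0,-0.1],
  [0,2.3,0,-0.1],
  [0,2.7,0,-0.1],
  [0,3.1,0,-0.1],
  [0,3.5,0,-0.1],
  [0,3.8,0,-0.1],
])

```text
time: 5.68
tool_pos: [0.4319, -0.1097, 0.028]
ee_rot: [-3.139, -0.001, 1.475]
wrist_force: [-2.1, 1.3, -1.4]
width: 0.0216
finger_force: 30.1
```

Run:
```python
from h import *
t=snapshot("top"); 
cv2.imwrite("pics/t3.png",np.hstack([cv2.resize(t[180:320,240:400],None,fx=4,fy=4)])) 
go(*w2w(-.056,-.22),.028,WY)
```

```text
now 5.72 [ 0.4322 -0.1097  0.028 ] 84.51 F [-1.3  1.8 -0.4] w 0.0217 shift cm [-0.07  1.17 -0.  ] turn 0.11
```

View pics/t3.png

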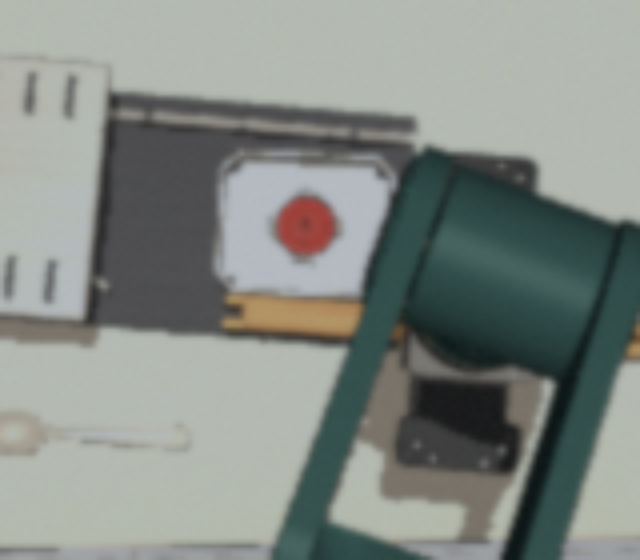

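>>> servo_tool([
  [0,0.2,0,0.1],
  [0,0.4,0,0.1],
  [0,0.6,0,0.1],
  [0,0.8,0,0.1],
  [0,1.0,0,0.1],
  [0,1.1,0,0.1],
  [0,1.1,0,0.1],
])

```text
time: 6.6
tool_pos: [0.4438, -0.1113, 0.0285]
ee_rot: [3.141, 0.0, 1.473]
wrist_force: [-1.4, -0.9, -1.8]
width: 0.0219
finger_force: 30.0
```

>>> servo_tool([
  [0,0.1,0,0],
  [0,0.2,0,0],
  [0,0.3,0,0],
  [0,0.3,0,0],
])

```text
time: 7.1
tool_pos: [0.4446, -0.1115, 0.028]
ee_rot: [-3.137, 0.0, 1.473]
wrist_force: [-7.6, -0.5, 1.4]
width: 0.0215
finger_force: 30.1
```

Run:
```python
from h import *
t=snapshot("top"); h=cv2.cvtColor(t,cv2.COLOR_BGR2HSV)
def tray():
    w=h[212:262,285:340]; m=(w[...,2]>140)&(w[...,1]<60); c=box(m,(285,212)); return rect(ray("top",c,.028))
print(tray()); go(*w2w(-.056,-.22),.028,WY)
```

```text
(array([ 0.5043342 , -0.02001741]), array([101.2,  83.2]), np.float32(83.941055))
now 7.15 [ 0.4446 -0.1115  0.028 ] 84.4 F [-6.6 -0.2  1.9] w 0.0217 shift cm [-0.01 -0.08  0.  ] turn -0.0
```

>>> servo_tool([
  [0,0.1,0,0],
  [0,0.1,0,0],
  [0,-0.6,0,0],
  [0,-2,0,0],
  [0,-4,0,0],
  [0,-4.6,0,0],
])

```text
time: 7.9
tool_pos: [0.4003, -0.1069, 0.0287]
ee_rot: [3.14, 0.0, 1.472]
wrist_force: [-0.2, -0.3, -0.6]
width: 0.0214
finger_force: 30.0
```

>>> servo_tool([
  [-1,0,-0.5,0],
  [-4,0,-1.2,0],
  [-8,0,-1.2,0],
  [-11,0,-1.2,0],
  [-12.3,0,-1.2,0],
  [-12.3,0,-1.2,0],
])

```text
time: 8.65
tool_pos: [0.3891, -0.2301, 0.0407]
ee_rot: [3.141, -0.0, 1.471]
wrist_force: [0.1, -0.6, -0.8]
width: 0.0216
finger_force: 30.0
```

Run:
```python
from h import *
t=snapshot("top"); h=cv2.cvtColor(t,cv2.COLOR_BGR2HSV)
w=h[205:262,285:347]; m=(w[...,2]>140)&(w[...,1]<60); c=box(m,(285,205)); print(rect(ray("top",c,.028)))
cv2.imwrite("pics/t4.png",cv2.resize(t[180:320,240:420],None,fx=4,fy=4))
r=cv2.inRange(h[220:250,295:335],(0,120,60),(8,255,255)); m=cv2.moments(r); p=ray("top",(295+m['m10']/m['m00'],220+m['m01']/m['m00']),.024)[0]; print("candle",p)
go(*w2w(0,-.34),.032,WY)
```

```text
(array([ 0.50497595, -0.02355766]), array([107.9,  81.3]), np.float32(84.745735))
candle [ 0.50758428 -0.02352837]
now 8.7 [ 0.3889 -0.2293  0.0405] 84.34 F [-0.2 -0.4 -1.2] w 0.0221 shift cm [0.27 9.91 0.85] turn -0.06
```

View pics/t4.png

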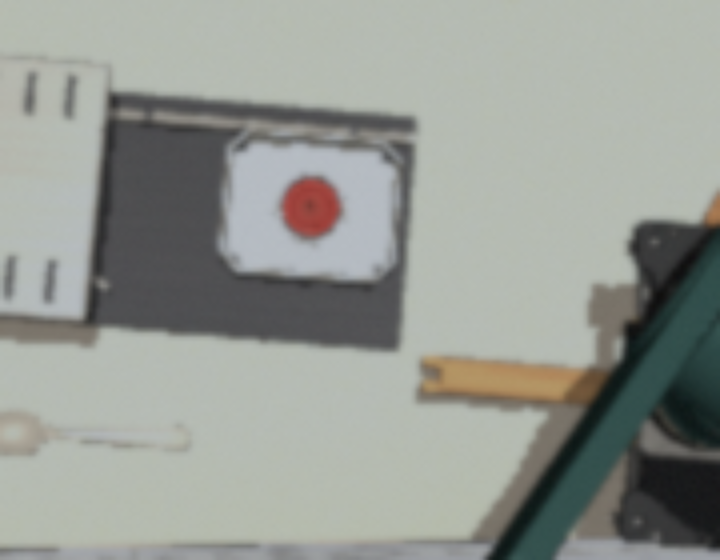

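>>> servo_tool([
  [0,2,0,0],
  [0,5,0,0],
  [0,8,0,0],
  [0,9.6,0.5,-0.1],
  [0,10,0.85,-0.2],
  [0,10,0.85,-0.2],
  [0,10,0.85,-0.2],
])

```text
time: 9.57
tool_pos: [0.4875, -0.239, 0.0318]
ee_rot: [-3.141, -0.0, 1.476]
wrist_force: [0.6, 0.0, -0.4]
width: 0.0217
finger_force: 30.0
```

Run:
```python
from h import *
t=snapshot("top"); h=cv2.cvtColor(t,cv2.COLOR_BGR2HSV)
w=h[225:265,335:400]; m=cv2.inRange(w,(10,70,100),(28,255,255))>0
c=box(m,(335,225)); P=ray("top",c,.0325); q=P[P[:,1]>P[:,1].max()-.003]; print("stick",rect(P),"nose",P[:,1].max(),q.mean(0))
cv2.imwrite("pics/t5.png",cv2.resize(t[180:320,240:420],None,fx=4,fy=4))
a=np.radians(WY);R=np.array([[np.sin(a),-np.cos(a)],[np.cos(a),np.sin(a)]])
print("nose in warmer",R@(q.mean(0)-W0))
go(*w2w(0,-.095-.138+.04+.138-.138),.032,WY); print(R@(get_obs()["tool_pos"][:2]-W0))
```

```text
stick (array([ 0.49431042, -0.14915633]), array([99.9, 22.7]), np.float32(84.585846)) nose -0.09968232658775732 [ 0.49682585 -0.10113272]
nose in warmer [-0.00423649 -0.20452224]
now 9.62 [ 0.4876 -0.2392  0.0321] 84.55 F [-0.2  0.1 -0.2] w 0.0219 shift cm [1.498e+01 3.000e-02 1.000e-02] turn 0.15
[ 9.35411553e-05 -3.42781728e-01]
```

View pics/t5.png

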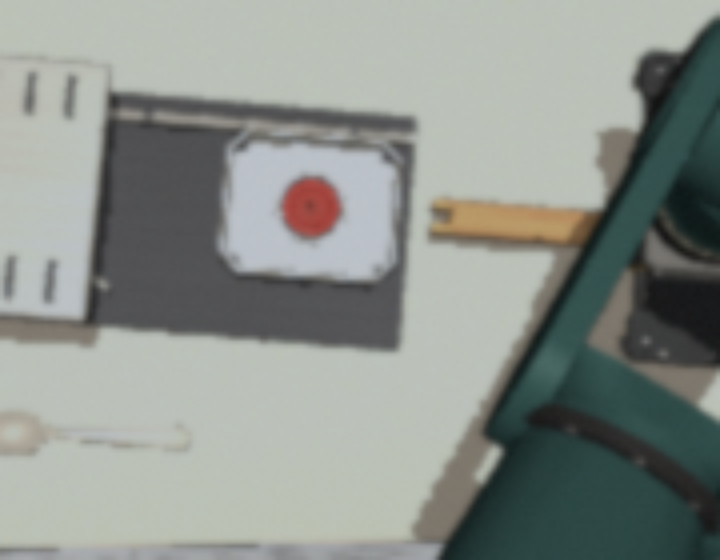

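>>> servo_tool([
  [0.8,0,0,0],
  [1.5,0,0,0],
  [2,0,0,0],
  [2.5,0,0,0],
  [3.1,0,0,0],
  [3.8,0,0,0],
  [4.6,0,0,0],
  [5.4,0,0,0],
])

```text
time: 10.62
tool_pos: [0.4935, -0.1849, 0.032]
ee_rot: [3.142, 0.0, 1.476]
wrist_force: [-0.8, -2.9, -1.2]
width: 0.0218
finger_force: 30.0
```

```bash
cat >> h.py <<'E'
def look(du=0):
    t=snapshot("top"); h=cv2.cvtColor(t,cv2.COLOR_BGR2HSV)
    w=h[200:262,267:347]; m=(w[...,2]>140)&(w[...,1]<60); c=box(m,(267,200)); P=ray("top",c,.028); print("tray",rect(P))
    r=cv2.inRange(h[215:250,267:345],(0,120,60),(8,255,255)); m=cv2.moments(r)
    a=np.radians(WY);R=np.array([[np.sin(a),-np.cos(a)],[np.cos(a),np.sin(a)]])
    if m['m00']: print("candle w",R@(ray("top",(267+m['m10']/m['m00'],215+m['m01']/m['m00']),.024)[0]-W0))
    print("tcp w",R@(get_obs()["tool_pos"][:2]-W0)); go(*w2w(0,-.098),.032,WY); return t
E
python3 - <<'E'
from h import *
look()
E
```

```text
tray (array([0.50836548, 0.01017996]), array([107.9,  81.8]), np.float32(84.72896))
candle w [-0.00099378 -0.09274107]
tcp w [ 0.00054387 -0.28707423]
now 10.68 [ 0.4935 -0.1838  0.0319] 84.6 F [-0.9 -1.  -0.9] w 0.0218 shift cm [ 1.891e+01  1.000e-02 -1.000e-02] turn 0.2
```

>>> servo_tool([
  [0.4,0,0,0],
  [1,0,0,0],
  [1.6,0,0,0],
  [2.2,0,0,0],
  [2.8,0,0,0],
  [3.4,0,0,0],
  [3.9,0,0,0],
  [4.2,0,0,0],
])

```text
time: 11.68
tool_pos: [0.4975, -0.1433, 0.032]
ee_rot: [3.142, 0.0, 1.476]
wrist_force: [-0.4, -2.9, -0.3]
width: 0.0217
finger_force: 30.0
```

Run:
```python
from h import *
t=look()
s=snapshot("side"); cv2.imwrite("pics/t6.png",np.hstack([cv2.resize(t[190:290,255:375],None,fx=3.3,fy=3.3),cv2.resize(s[140:240,235:355],None,fx=3.3,fy=3.3)]))
```

```text
tray (array([0.51254761, 0.04979683]), array([104.2,  82.5]), np.float32(84.380554))
candle w [-0.00139223 -0.05092792]
tcp w [ 0.00046271 -0.24608825]
now 11.72 [ 0.4974 -0.143   0.032 ] 84.59 F [ 0.7 -1.5 -0.3] w 0.0218 shift cm [14.81  0.   -0.  ] turn 0.19
```

View pics/t6.png

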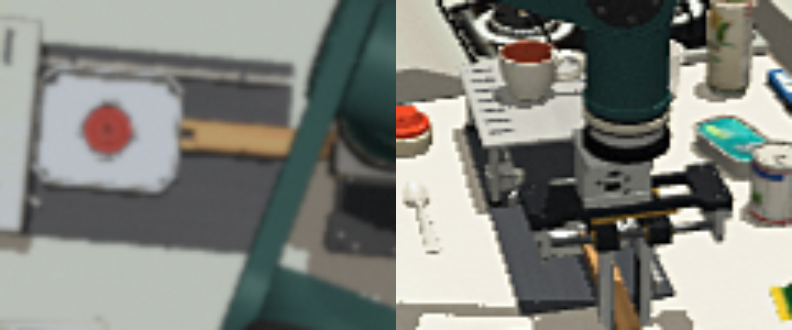

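>>> servo_tool([
  [0.5,0,0,0],
  [1.1,0,0,0],
  [1.8,0,0,0],
  [2.5,0,0,0],
  [3.2,0,0,0],
  [3.9,0,0,0],
  [4.5,0,0,0],
  [5,0,0,0],
])

```text
time: 12.78
tool_pos: [0.5022, -0.0948, 0.0322]
ee_rot: [3.141, 0.003, 1.476]
wrist_force: [-0.9, -8.0, -0.5]
width: 0.0217
finger_force: 30.0
```

Run:
```python
from h import *
look()
```

```text
tray (array([0.51549585, 0.07285248]), array([55.8, 82.6]), np.float32(-2.1829832))
candle w [-0.00025336 -0.00762554]
tcp w [ 0.00047669 -0.19721697]
now 12.82 [ 0.5022 -0.0943  0.0322] 84.59 F [-0.9 -5.3 -0.9] w 0.0218 shift cm [ 9.92 -0.01  0.02] turn 0.19
```

>>> servo_tool([
  [0.5,0,0,0],
  [1.1,0,0,0],
  [1.7,0,0,0],
  [2.3,0,0,0],
  [2.9,0,0,0],
  [3.5,0,0,0],
  [4.1,0,0,0],
  [4.5,0,0,0],
])

```text
time: 13.82
tool_pos: [0.5064, -0.0491, 0.032]
ee_rot: [3.141, 0.001, 1.476]
wrist_force: [0.0, -4.0, -0.1]
width: 0.0221
finger_force: 30.0
```

Run:
```python
from h import *
t=snapshot("top"); h=cv2.cvtColor(t,cv2.COLOR_BGR2HSV)
a=np.radians(WY);R=np.array([[np.sin(a),-np.cos(a)],[np.cos(a),np.sin(a)]])
w=h[200:262,262:330]; m=(w[...,2]>140)&(w[...,1]<60)
cv2.imwrite("pics/t7.png",cv2.resize(t[190:290,240:380],None,fx=5,fy=5))
print("tcp w",R@(get_obs()["tool_pos"][:2]-W0)); go(*w2w(0,-.098),.032,WY)
```

```text
tcp w [ 0.00020976 -0.15115233]
now 13.88 [ 0.5065 -0.0485  0.032 ] 84.58 F [ 0.2 -3.3 -1.2] w 0.0218 shift cm [ 5.32 -0.   -0.  ] turn 0.18
```

View pics/t7.png

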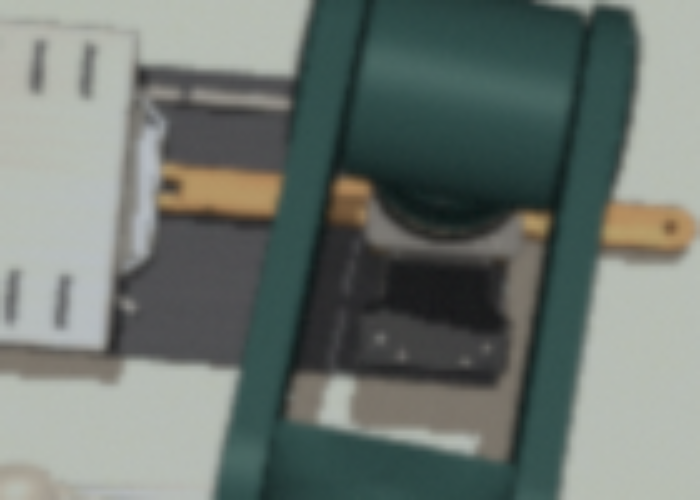

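>>> servo_tool([
  [0.5,0,0,0],
  [1.2,0,0,0],
  [1.9,0,0,0],
  [2.6,0,0,0],
  [3.3,0,0,0],
  [3.9,0,0,0],
  [4.4,0,0,0],
  [4.7,0,0,0],
])

```text
time: 14.88
tool_pos: [0.5109, -0.0019, 0.032]
ee_rot: [3.141, -0.0, 1.476]
wrist_force: [0.2, -2.4, -1.6]
width: 0.0216
finger_force: 30.0
```

>>> servo_tool([
  [0.2,0,0,0],
  [0.3,0,0,0],
  [0.4,0,0,0],
  [0.5,0,0,0],
])

```text
time: 15.38
tool_pos: [0.5112, 0.0021, 0.032]
ee_rot: [-3.142, 0.001, 1.476]
wrist_force: [0.8, -5.3, -0.9]
width: 0.0217
finger_force: 30.0
```

Run:
```python
from h import *
go(*w2w(0,-.0993),.032,WY)
```

```text
now 15.38 [0.5112 0.0021 0.032 ] 84.57 F [ 0.8 -5.3 -0.9] w 0.0217 shift cm [ 0.11 -0.   -0.  ] turn 0.17
```

>>> servo_tool([
  [0.1,0,0,0],
  [0.2,0,0,0],
  [0.3,0,0,0],
  [0.3,0,0,0],
])

```text
time: 15.88
tool_pos: [0.5114, 0.0024, 0.0322]
ee_rot: [3.142, 0.007, 1.476]
wrist_force: [-1.1, -11.2, 0.9]
width: 0.0216
finger_force: 30.0
```

>>> servo_tool([
  [0.1,0,0,0],
  [0.2,0,0,0],
  [0.2,0,0,0],
  [-0.5,0,0,0],
  [-2,0,0,0],
  [-4.5,0,0,0],
  [-8,0,0,0],
  [-11,0,0,0],
])

```text
time: 16.88
tool_pos: [0.5008, -0.1046, 0.0318]
ee_rot: [-3.141, -0.001, 1.476]
wrist_force: [0.0, -0.3, 0.3]
width: 0.0212
finger_force: 30.0
```

>>> servo_tool([
  [-2,0,-1.5,0],
  [-5,0,-4.5,0],
  [-9,0,-6.5,0],
  [-13,0,-6.5,0],
  [-14,0,-6.5,0],
])

```text
time: 17.5
tool_pos: [0.4875, -0.245, 0.097]
ee_rot: [3.141, -0.001, 1.473]
wrist_force: [0.3, 0.6, -0.9]
width: 0.0216
finger_force: 30.0
```

Run:
```python
from h import *
s=snapshot("side"); h=cv2.cvtColor(s,cv2.COLOR_BGR2HSV)
P=lambda x,y,z:np.r_[w2w(x,y),z]
for n,y in (("rear",.040),("10mm short",.030)):
    print(n,proj("side",[P(-.033,y,.006),P(.033,y,.006),P(-.033,y,.028),P(.033,y,.028)]).round(1).tolist())
# brightness down columns at x=-.02,0,.02 from base in front of tray to plate underside
for x in(-.02,0,.02):
    a,b=proj("side",[P(x,-.02,.006),P(x,.04,.028)])
    q=[(a+(b-a)*k/16).round().astype(int) for k in range(21)]
    print(x,a.round(),b.round(),[int(h[v,u,2]) for u,v in q])
o=get_obs(); go(.4654,-.3458,.10,39.76); print(o["ee_rot"])
```

```text
rear [[275.2, 195.1], [293.7, 193.2], [275.1, 189.7], [293.7, 187.7]]
10mm short [[275.7, 196.6], [294.3, 194.6], [275.6, 191.1], [294.3, 189.1]]
-0.02 [282. 203.] [279. 189.] [18, 18, 33, 73, 37, 46, 46, 49, 52, 45, 45, 41, 38, 133, 122, 120, 191, 113, 136, 97, 93]
0 [288. 203.] [284. 189.] [27, 20, 24, 24, 19, 30, 31, 46, 47, 43, 41, 39, 58, 130, 123, 123, 125, 110, 129, 109, 109]
0.02 [294. 202.] [290. 188.] [22, 27, 24, 24, 24, 22, 22, 23, 22, 19, 103, 103, 127, 120, 117, 116, 159, 137, 143, 138, 138]
now 17.55 [ 0.4874 -0.2449  0.0966] 84.44 F [-0.4 -1.7 -1.4] w 0.0217 shift cm [-10.25  -1.21  -0.34] turn 44.68
[-3.14124285e+00 -3.99668285e-04  1.47372484e+00]
```

>>> servo_tool([
  [-1,-0.1,0,5],
  [-3,-0.4,0,13],
  [-5,-0.6,0,21],
  [-7,-0.8,0,29],
  [-9,-1.1,0,37],
  [-10.2,-1.2,0,44.7],
  [-10.2,-1.2,0,44.7],
  [-10.2,-1.2,0,44.7],
])

```text
time: 18.55
tool_pos: [0.4665, -0.3422, 0.0966]
ee_rot: [-3.14, -0.001, 0.699]
wrist_force: [0.2, -0.5, -1.3]
width: 0.0215
finger_force: 30.0
```

Run:
```python
from h import *
go(.4654,-.3458,.0285,39.76); print("trivet",ray("top",(440,244),.010))
```

```text
now 18.55 [ 0.4665 -0.3422  0.0966] 40.04 F [ 0.2 -0.5 -1.3] w 0.0215 shift cm [-0.31  0.2   6.81] turn 0.28
trivet [[ 0.47262576 -0.33412761]]
```

>>> servo_tool([
  [0,0,2,0],
  [0,0,4.5,0],
  [0,0,6,0],
  [0,0,6.5,0],
  [0,0,6.7,0],
  [0,0,6.8,0],
  [0,0,6.8,0],
])

```text
time: 19.42
tool_pos: [0.4667, -0.3439, 0.0297]
ee_rot: [3.14, -0.0, 0.696]
wrist_force: [0.5, 0.1, -1.1]
width: 0.0219
finger_force: 30.0
```

>>> servo_tool([
  [0,0,0,0],
  [0,0,0,0],
  [0,0,0,0],
  [0,0,0,0],
  [0,0,0,0],
], claw=100)

```text
time: 20.05
tool_pos: [0.4663, -0.3436, 0.029]
ee_rot: [3.142, 0.0, 0.696]
wrist_force: [-0.1, 0.5, 0.1]
width: 0.0576
finger_force: 0.0
```

>>> servo_tool([
  [0,0,-1,0],
  [0,0,-3,0],
  [0,0,-6,0],
  [-3,0,-10,0],
  [-8,0,-13,0],
  [-13,0,-15,0],
  [-16,0,-15,0],
  [-16,0,-15,0],
])

```text
time: 21.05
tool_pos: [0.3422, -0.4476, 0.1802]
ee_rot: [3.14, 0.0, 0.692]
wrist_force: [0.0, -0.4, -0.5]
width: 0.0572
finger_force: 0.0
```

Run:
```python
from h import *
go(.4654,-.3458,.1,39.76)
t=snapshot("top"); h=cv2.cvtColor(t,cv2.COLOR_BGR2HSV)
s=h[190:300,395:495]; m=(s[...,0]>=16)&(s[...,0]<28)&(s[...,1]>70)&(s[...,2]>140)
m=cv2.morphologyEx(m.astype(np.uint8),cv2.MORPH_OPEN,np.ones((3,3)))
print("stick",rect(ray("top",box(m,(395,190)),.028)))
w=h[200:262,262:347]; print("bright px on ledge",int(((w[...,2]>140)&(w[...,1]<60))[5:,8:70].sum()))
s=snapshot("side"); hs=cv2.cvtColor(s,cv2.COLOR_BGR2HSV)
P=lambda x,y,z:np.r_[w2w(x,y),z]
for x in(-.03,-.015,0,.015,.03):
    a=proj("side",[P(x,.04,.006)])[0]; u,v=a.round().astype(int)
    print(x,a.round(1),"V rows",v-10,"..",v+5,[int(hs[k,u,2]) for k in range(v-10,v+6)])
```

```text
now 21.05 [ 0.3422 -0.4476  0.1802] 39.67 F [ 0.  -0.4 -0.5] w 0.0572 shift cm [15.98  0.03  8.02] turn -0.09
stick (array([ 0.46785916, -0.34222733]), array([256.4,  19.3]), np.float32(39.850338))
bright px on ledge 60
-0.03 [276.1 195.1] V rows 185 .. 200 [56, 62, 41, 48, 42, 19, 15, 170, 129, 133, 104, 6, 122, 118, 121, 129]
-0.015 [280.3 194.6] V rows 185 .. 200 [47, 66, 48, 44, 52, 22, 9, 132, 131, 131, 143, 17, 93, 123, 120, 130]
0 [284.5 194.2] V rows 184 .. 199 [42, 48, 95, 46, 46, 50, 16, 0, 255, 138, 126, 139, 11, 89, 122, 118]
0.015 [288.7 193.7] V rows 184 .. 199 [64, 100, 47, 47, 46, 20, 0, 255, 158, 124, 132, 21, 58, 114, 116, 123]
0.03 [292.8 193.3] V rows 183 .. 198 [66, 99, 46, 44, 46, 16, 55, 244, 136, 115, 80, 3, 96, 106, 111, 81]
```

Run:
```python
from h import *
s=snapshot("side"); g=cv2.cvtColor(s,cv2.COLOR_BGR2HSV)[...,2]
P=lambda x,y,z:np.r_[w2w(x,y),z]
for n,x,y,z in (("plate top edge",.02,0,.082),("plate under edge",.02,0,.074),("plate top edge",-.05,0,.082),("plate under",-.05,0,.074),("base end top",0,-.19,.006),("base end bottom",0,-.19,0),("base end top",-.04,-.19,.006),("tray home top",.02,.04,.028),("tray home bot",.02,.04,.006),("10 short bot",.02,.03,.006)):
    a=proj("side",[P(x,y,z)])[0]; u,v=a.round().astype(int); print(n,x,a.round(1),v-6,[int(g[k,u]) for k in range(v-6,v+7)])
```

```text
plate top edge 0.02 [292.4 179.8] 174 [45, 42, 48, 46, 43, 44, 44, 46, 44, 49, 93, 61, 46]
plate under edge 0.02 [292.4 181.9] 176 [48, 46, 43, 44, 44, 46, 44, 49, 93, 61, 46, 48, 31]
plate top edge -0.05 [271.9 181.8] 176 [45, 44, 45, 43, 44, 48, 45, 43, 48, 62, 45, 45, 43]
plate under -0.05 [271.9 184. ] 178 [45, 43, 44, 48, 45, 43, 48, 62, 45, 45, 43, 22, 12]
base end top 0 [298.9 230.4] 224 [213, 102, 102, 71, 45, 47, 44, 49, 33, 14, 14, 15, 38]
base end bottom 0 [298.9 232. ] 226 [102, 71, 45, 47, 44, 49, 33, 14, 14, 15, 38, 38, 15]
base end top -0.04 [286.3 231.9] 226 [25, 23, 20, 16, 19, 44, 111, 19, 255, 255, 255, 167, 66]
tray home top 0.02 [290.  188.1] 182 [47, 41, 62, 103, 46, 43, 52, 16, 0, 227, 153, 137, 134]
tray home bot 0.02 [290.  193.6] 188 [52, 16, 0, 227, 153, 137, 134, 13, 99, 115, 113, 123, 21]
10 short bot 0.02 [290.6 195. ] 189 [17, 59, 172, 128, 133, 89, 19, 111, 112, 114, 78, 8, 9]
```

>>> servo_tool([
  [-3,-1,-0.5,0],
  [-7,-2,-1.5,0],
  [-11,-3.2,-2,0],
  [-15,-4.5,-3,0],
  [-19,-5.7,-4,0],
  [-20.8,-6.3,-4,0],
  [-20.8,-6.3,-4,0],
])

```text
time: 22.08
tool_pos: [0.1438, -0.5308, 0.2183]
ee_rot: [-3.141, -0.001, 0.695]
wrist_force: [0.2, 1.2, -0.9]
width: 0.0571
finger_force: 0.0
```

Run:
```python
from h import *
s=snapshot("side"); g=cv2.cvtColor(s,cv2.COLOR_BGR2HSV)[...,2]
P=lambda x,y,z:np.r_[w2w(x,y),z]
for n,x,y,z in (("plate top edge",.02,0,.082),("plate top edge",-.05,0,.082),("base end top",0,-.19,.006),("base end top",-.04,-.19,.006),("tray home top",.02,.04,.028),("tray home bot",.02,.04,.006),("tray home bot",-.02,.04,.006),("tray home bot",0,.04,.006),("10 short bot",0,.03,.006)):
    a=proj("side",[P(x,y,z)])[0]; u,v=a.round().astype(int); print(n,x,a.round(1),v-7,[int(g[k,u]) for k in range(v-7,v+8)])
o=get_obs(); print(o["time"],o["tool_pos"])
```

```text
plate top edge 0.02 [292.4 179.8] 173 [206, 207, 204, 204, 205, 207, 211, 216, 107, 67, 120, 144, 141, 138, 135]
plate top edge -0.05 [271.9 181.8] 175 [208, 207, 209, 211, 210, 211, 213, 218, 97, 111, 126, 145, 157, 130, 101]
base end top 0 [298.9 230.4] 223 [83, 84, 85, 82, 83, 82, 82, 87, 42, 80, 255, 246, 242, 241, 242]
base end top -0.04 [286.3 231.9] 225 [83, 86, 85, 82, 86, 86, 88, 87, 7, 255, 249, 242, 241, 241, 241]
tray home top 0.02 [290.  188.1] 181 [115, 94, 141, 141, 138, 139, 135, 157, 116, 113, 115, 120, 123, 66, 40]
tray home bot 0.02 [290.  193.6] 187 [135, 157, 116, 113, 115, 120, 123, 66, 40, 42, 42, 44, 35, 91, 88]
tray home bot -0.02 [278.9 194.8] 188 [113, 187, 118, 115, 116, 121, 127, 82, 40, 45, 44, 43, 37, 76, 89]
tray home bot 0 [284.5 194.2] 187 [125, 108, 119, 119, 113, 119, 123, 131, 44, 40, 41, 45, 42, 34, 90]
10 short bot 0 [285.  195.6] 189 [111, 119, 118, 121, 122, 111, 42, 41, 47, 44, 42, 38, 90, 84, 84]
22.125 [ 0.1445268  -0.53049132  0.21819816]
```

```bash
python3 -c "
from bench import *
print(close_job())"
```

```text
the job is handed in; nothing more can be done
None
```

I pressed the tray flat to the rail on the open ledge, then fed it in until it met the end stop. It measures home to within about 2 mm and stayed there when I drew the stick back, so the roller catch appears to hold. The stick lies back across the trivet and the job is handed in; no verdict came back, and I did not check the candle again once the tray was under the plate.

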